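# Hold a backing plate flush on a sloped plaster tile

## Task

Pick up the rectangular plywood backing plate by its wooden grip and lay it flush on the sloped plaster tile of the tilting stand, in the middle and with its long edges running up the slope in line with the tile's. Press it straight in until the sprung tile has sunk about half its travel (about 8 mm), not to the bottom, and finish holding it pressed there while the glue grabs: do not let go. Leave the stand's tilt setting and everything else on the bench alone.

Things in the scene. Friction and masses are not known exactly. Their poses are not given: they have to be found in the camera images.
- plate: The backing plate: flat rectangular plywood, 100 (its x) x 80 (its y) x 8 mm thick, 130 to 210 g, with a wooden grip standing up from its middle: 64 long (along x) x 22 thick (along y) mm, its top 50 mm above the underside. Lies flat on the bench, grip up. Origin: centre of the underside; z points up through the grip. Half-turn symmetric.
- tile: The plaster tile on the tilting stand, a slab 140 (x) x 110 (y) x 16 mm with the sloped face on top. Origin: centre of its underside; x runs up the slope, y level, z square out of the face. Slope 15 to 34 degrees, different every time, low edge towards the robot. The face's centre is about 115 to 137 mm above the bench.
- tile_face (a point): Centre of the tile's upper, sloped face; x up the slope, y level, z square out of the face (up and towards the robot).
- carrier (a joint): How far the sprung tile has sunk straight into the stand, square to its face, in m: 0 free, 0.016 at the bottom stop. It takes about 3 N to start it moving and 1 N more for each mm: about 11 N at 8 mm.
- tilter_edge (a point): Middle of the upper edge of the board under the tile (the stand's tilting board, held by a stiff clamped hinge along its lower edge); must stay where it is.
- disc: A round plywood disc, 90 mm across, 8 mm thick, with the same 64 x 22 mm grip, top at 50 mm: not wanted. Origin: centre of the underside.
- bowl: Grey mixing bowl, 120 mm across, 55 high. Origin: centre of the underside.
- jar: Glass jar with steel lid, 64 mm across, 85 high. Origin: centre of the underside.
- brush: Brush lying flat near the robot. Origin: on its underside.
- spatula: Spatula 190 mm long lying flat near the robot. Origin: on its underside.
- offcut: Small plaster offcut, 60 x 30 x 22 mm. Origin: centre of the underside.
- mug: White mug, 76 mm across, 85 high. Origin: centre of the underside.
- block: Wooden block, 100 x 45 x 32 mm. Origin: centre of the underside.
There are look-alikes about, which are no part of the job. What is shaped like the plate but green is not meant.

How it is judged:
On the way, in this order (a step that is already met when the one before it is completed fails the run):
1. the plate is lifted off the bench in the fingers (height (world z) of plate above 0.05 m and contact force between the fingers and plate above 2 N and contact force between plate and tile below 0.2 N), for 0.2 s.
2. the plate is flush on the tile, which is pressed about half-way in (angle between the z axis of plate and the z axis of tile_face, either way round below 0.045 rad and angle between the x axis of plate and the x axis of tile_face, either way round below 0.14 rad and distance between plate and tile_face below 0.015 m and z of plate in the frame of tile_face between -0.004 and 0.004 m and value of joint carrier between 0.004 and 0.012 m and contact force between plate and tile above 3 N and contact force between the fingers and plate above 3 N), for 0.5 s.
At the end, for the whole second after the job is handed in: The fingers hold the plate (over 3 N) against the tile: flush to 2.5 degrees, its underside's centre within 15 mm of the face's centre and within 4 mm of the face, edges in line to 8 degrees, pressing with more than 3 N so that the tile stays 4 to 12 mm down, at rest (all of step 2 and linear speed of plate below 0.02 m/s); the arm keeps its last pose, push and grip.
It fails at once if the sprung tile is driven to its bottom stop (value of joint carrier above 0.0155 m).
It fails at once if the stand's tilt is shifted (distance of tilter_edge from where it was at the start of the episode above 0.008 m).
It fails at once if something else on the bench is disturbed (moved over 30 mm) (distance of any of disc, bowl, jar, brush, spatula, offcut, mug, block from where it was at the start of the episode above 0.03 m).
It also fails if it takes over 37 s, if anything falls off the work surface, if the arm or the gripper's body presses on something with over 40 N, if the wrist force passes 120 N, or if a joint passes its speed limit or range.

## Robot

A 6-joint arm with a two-finger parallel gripper is mounted at the origin on the work surface. World frame = base frame: x ahead of the robot, y to its left, z up, the work surface at z = 0. Lengths are in m, angles in rad, forces in N, time in s.
With the tool pointing down it reaches from about 0.275 to 0.725 m from the base axis. Payload 15.9 kg.
Tool frame: the origin (TCP) lies on the front face of the gripper's body, between the roots of the fingers; the fingertips stand 73 mm ahead of it and the grasp point (between the pads) lies 54 mm ahead of it; z points along the fingers, y is the line along which they close (so a half turn about z gives the same grasp; the last joint's range is limited). The gripper opens to 85 mm and grips with 20 to 120 N. Pads are 22 mm wide; open, the fingers measure 114 mm over their backs; the gripper's body (76 mm by 85 mm) begins 54 mm behind the grasp point. The pads swing forward as they close: fully open they stand 13 mm farther back than shut.
Start: joints at [1.144, 0.213, -0.034, 1.323, 0, 1.571], TCP at [0.207, 0.455, 0.304] pointing down, gripper open.
Joint ranges: [-2.98, 2.98], [-0.74, 1.72], [-1.14, 1.35], [-2.1, 2.04], [-1.57, 1.44], [-3.14, 3.14]. Speed limits (rad/s): [1.89, 1.89, 2.39, 2.57, 3.14, 3.14].

## Interface

Orientations are given as a rotation vector (axis times angle).
In Python, from cell import observe, read_camera, camera_model, finish_job gives the robot as it stands. The module is installed in compiled form; this text tells all that it offers.
- The arm moves only by the shell command python3 -m jog 'ROWS' [FORCE]. ROWS is JSON, a list of rows, each a list of 3 entries, a list of its own where there are three numbers: the shift along the world's x, y, z in units of 30 mm (1.0 is 30 mm), then the turn about the world's z in units of 8 degrees (1.0 is 8 degrees), then the closure, from 0 (fully open) to 1 (shut). In form: [[[x, y, z], roll, fingers], ...]. A call has 1 to 5 rows; each row shifts and turns the commanded pose from where the row before left it; what a row does not reach is not made up. A row lasts 1/8 s, in which the tool goes at most 62.5 mm and 10.7 degrees, less where a joint would pass 70% of its speed; a pose out of reach is approached as far as the arm can. A call is refused whole if a number of a shift passes 1 or a number of a turn 1, either way. A call with a gripper value outside its range is refused whole. The fingers move at their own pace and stop on an object; FORCE is the grip in N (left out, the last holds). Time passes only in rows, so rows that do not move let the fingers close. It gives the time, the measured TCP pose, the force, the opening and the grip force at its end, in the units of the state.
- observe(): the state, without advancing time (a new reading comes with each control period).
- read_camera(name): name is "side" or "top" or "wrist"; returns the picture (400x640x3 uint8, red, green, blue); there is no depth.
- camera_model(name): a dict with "intrinsics" (3x3 intrinsics, pixels), "extrinsics" (4x4, takes a point from camera to world coordinates); the wrist camera has in their place "tool_from_camera" (4x4, takes a point from camera to tool coordinates, whose origin is the TCP and whose axes are the flange's). Camera axes: x right, y down, z forward; pixel columns grow to the right and rows downward; lengths in m; the calibration is good to about 2 mm. The wrist camera is an equidistant fisheye: a pixel r from the principal point sees the ray r / f radians off the axis. A picture is of the moment at which its call begins: read the wrist's pose just before it. camera_model takes no time and is no camera call.
- finish_job(): hands the job in; it is judged then, once.
The state is a dict: "t": time; "q": joint angles; "dq": joint speeds; "joint_efforts": joint torques, N m; "eef_pos": TCP position; "tcp_rot": TCP orientation; "wrist_force": force on the tool from outside, world axes, zero at the start; "torque": the same for the moment, N m; "opening": finger opening in m; "gripper_force": force on a finger pad.
Only numpy, scipy, OpenCV 4.12 (cv2) and the standard library are available. Lean on these libraries where they do the work, as an engineer would, in place of code of your own. Each camera call takes 0.05 s, during which the arm holds its last target. There are 200 camera calls.

## Working session

There is one attempt and no reset: what is moved stays moved. The work goes in short steps, Python scripts to look and compute and a shell command to move; the robot and the scene stay as the last step left them, time stands still between calls to the robot, and variables do not carry over. Pictures are saved under pics/ and viewed, at most 10 in all, crops included, and the job is handed in when it is done.

```bash
mkdir -p pics
cat > h.py <<'E'
import numpy as np,cv2
from cell import observe,read_camera,camera_model
def ray(cam,uv):
    m=camera_model(cam);K=np.array(m["intrinsics"]);E=np.array(m["extrinsics"])
    d=E[:3,:3]@np.linalg.solve(K,[uv[0],uv[1],1.]);return E[:3,3],d
def onplane(cam,uv,z):
    o,d=ray(cam,uv);return o+d*(z-o[2])/d[2]
def proj(cam,p):
    m=camera_model(cam);K=np.array(m["intrinsics"]);E=np.array(m["extrinsics"])
    c=K@(E[:3,:3].T@(np.array(p)-E[:3,3]));return c[:2]/c[2]
def tri(c1,u1,c2,u2):
    o1,d1=ray(c1,u1);o2,d2=ray(c2,u2)
    s=np.linalg.lstsq(np.c_[d1,-d2],o2-o1,rcond=None)[0]
    a,b=o1+s[0]*d1,o2+s[1]*d2;return (a+b)/2,np.linalg.norm(a-b)
E
python3 - <<'E'
from h import *
np.set_printoptions(precision=3,suppress=True)
for c in("top","side"):
    im=read_camera(c);np.save(f"pics/{c}0.npy",im);cv2.imwrite(f"pics/{c}0.png",im[:,:,::-1]);m=camera_model(c);print(np.array(m["intrinsics"]),np.array(m["extrinsics"]))
print(observe())
E
```

```text
[[464.906   0.    318.558]
 [  0.    464.906 197.171]
 [  0.      0.      1.   ]] [[ 0.028 -0.986  0.163  0.245]
 [-1.    -0.027  0.012 -0.006]
 [-0.007 -0.163 -0.987  1.754]
 [ 0.     0.     0.     1.   ]]
[[460.959   0.    323.951]
 [  0.    460.959 198.118]
 [  0.      0.      1.   ]] [[-0.979 -0.097  0.181  0.286]
 [-0.204  0.55  -0.81   1.11 ]
 [-0.021 -0.829 -0.558  0.858]
 [ 0.     0.     0.     1.   ]]
{'t': 0.1, 'q': array([ 1.144,  0.213, -0.035,  1.324, -0.   ,  1.571]), 'dq': array([-0.   , -0.001,  0.002,  0.   ,  0.   , -0.001]), 'joint_efforts': array([  0.001, -68.725,  48.781,   0.012,   0.   ,   0.   ]), 'eef_pos': array([0.207, 0.455, 0.303]), 'tcp_rot': array([-0.665, -3.07 ,  0.002]), 'wrist_force': array([-0.042, -0.52 ,  0.34 ]), 'torque': array([-0.023, -0.036, -0.014]), 'gripper_force': 0.0, 'opening': 0.08520345186963844}
```

View pics/top0.png

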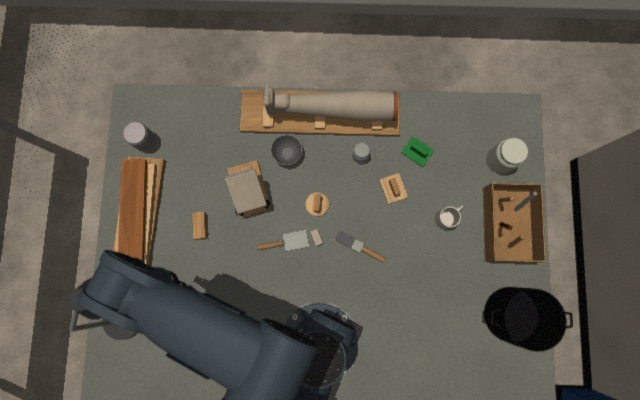

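View pics/side0.png

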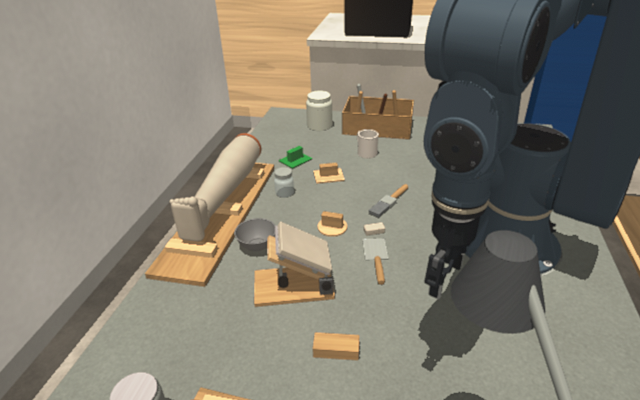

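The top view shows the plate at about (394,188), the disc at (317,204) and the tile at (247,192). In the side view the plate is at (329,174) and the tile face at (303,252). Next I'll enlarge these areas.

Run:
```python
from h import *
t=np.load("pics/top0.npy");s=np.load("pics/side0.npy")
def c(im,x,y,w,h,W,H):return cv2.resize(im[y:y+h,x:x+w],(W,H),interpolation=cv2.INTER_CUBIC)
a=np.hstack([c(t,220,155,64,48*5//4,384,360),c(s,260,210,80,75,384,360)])
b=np.hstack([c(t,374,168,40,24,384,230),c(s,305,155,50,30,384,230)])
cv2.imwrite("pics/crop.png",np.vstack([a,b])[:,:,::-1])
hsv=cv2.cvtColor(t,cv2.COLOR_RGB2HSV)
for n,p in(("plate",(385,182)),("plate2",(403,192)),("grip",(394,187)),("tile",(245,190)),("bench",(360,210)),("wood",(245,167))):print(n,hsv[p[1],p[0]])
```

```text
plate [ 15 111 186]
plate2 [ 16 115 193]
grip [ 16 129 158]
tile [ 16  57 152]
bench [ 33  26 109]
wood [ 16 114 177]
```

View pics/crop.png

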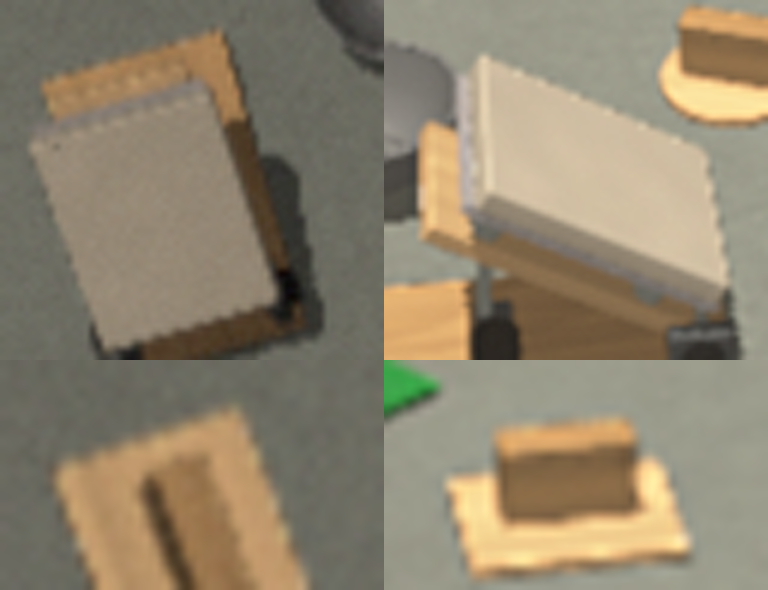

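The enlarged views show the tile face's four corners clearly in both cameras. The plate is unobstructed, with its grip along the long axis, and its yaw is similar to the tile's.

```bash
cat > m.py <<'E'
from h import *
np.set_printoptions(precision=4,suppress=True)
t=np.load("pics/top0.npy");s=np.load("pics/side0.npy")
# plate outline
def up(im,x0,y0,x1,y1,k=8):return cv2.resize(im[y0:y1,x0:x1],None,fx=k,fy=k,interpolation=cv2.INTER_CUBIC)
k=8;c=cv2.cvtColor(up(t,374,165,414,211),cv2.COLOR_RGB2HSV)
m=((c[...,1]>70)).astype(np.uint8)
cs=max(cv2.findContours(m,0,2)[0],key=cv2.contourArea)
px=(cs.reshape(-1,2)+.5)/k-.5+[374,165]
w=np.array([onplane("top",p,.008)[:2] for p in px],np.float32)
(cx,cy),(a,b),an=cv2.minAreaRect(w);bx=cv2.boxPoints(((cx,cy),(a,b),an))
e=max((bx[1]-bx[0],bx[2]-bx[1]),key=np.linalg.norm)
yawp=np.degrees(np.arctan2(e[1],e[0]));print("plate",cx,cy,a,b,"yaw",yawp)
# tile corners HL,HR,LR,LL : high/low, left(+y)/right
T=[(225.5,180),(254.7,169.7),(266.3,205.5),(237.5,213.3)]
S=[(281,250.6),(280,221.9),(327.5,241.7),(331,270)]
P=[]
for a,b in zip(T,S):
    p,g=tri("top",a,"side",b);P.append(p);print(p,g)
P=np.array(P);x=(P[0]+P[1]-P[2]-P[3])/2;y=(P[0]+P[3]-P[1]-P[2])/2
print("len",np.linalg.norm(x),np.linalg.norm(y),"centre",P.mean(0),"slope",np.degrees(np.arctan2(x[2],np.hypot(*x[:2]))),"yawx",np.degrees(np.arctan2(x[1],x[0])),"yawy-90",np.degrees(np.arctan2(y[1],y[0]))-90,"ytilt",y[2])
E
python3 m.py
```

```text
plate 0.5779451727867126 -0.26859480142593384 0.10334589332342148 0.08295702934265137 yaw 20.449799
[0.5611 0.3389 0.168 ] 0.003359328808315157
[0.5963 0.2378 0.1717] 0.003438961479374243
[0.4834 0.2012 0.0951] 0.0012700528825420531
[0.4532 0.3038 0.0945] 0.0005501054381574999
len 0.13817381955726155 0.10702990161007463 centre [0.5235 0.2704 0.1323] slope 32.902245151994876 yawx 17.989544915856456 yawy-90 17.78964817904543 ytilt -0.002168485043698959
```

```bash
for i in 1; do python3 -m jog '[[[0.5,-0.9,0],0.56,0],[[0.5,-0.9,0],0.56,0],[[0.5,-0.9,0],0.56,0],[[0.5,-0.9,0],0.56,0],[[0.5,-0.9,0],0.56,0]]'; done
python3 -m jog '[[[0.5,-0.9,0],0.56,0],[[0.5,-0.9,0],0.56,0],[[0.5,-0.9,0],0.56,0],[[0.5,-0.9,0],0.56,0],[[0.5,-0.9,0],0.56,0]]'
python3 -m jog '[[[0.5,-1,0],0,0],[[0.5,-1,0],0,0],[[0.5,-1,0],0,0],[[0.5,-1,0],0,0],[[0.5,-1,0],0,0]]'
python3 -m jog '[[[0.5,-1,0],0,0],[[0.5,-1,0],0,0],[[0.5,-1,0],0,0],[[0.5,-1,0],0,0],[[0.5,-1,0],0,0]]'
```

```text
t: 0.72
eef_pos: [0.2822, 0.3191, 0.3037]
tcp_rot: [-0.052, -3.141, 0.001]
wrist_force: [0.8, -0.3, -0.3]
opening: 0.0851
gripper_force: 0.0
t: 1.35
eef_pos: [0.3572, 0.1842, 0.3037]
tcp_rot: [0.559, -3.091, 0.0]
wrist_force: [0.7, 0.9, 0.1]
opening: 0.0856
gripper_force: 0.0
t: 1.98
eef_pos: [0.4322, 0.034, 0.3037]
tcp_rot: [0.555, -3.092, -0.0]
wrist_force: [0.3, 0.5, 0.5]
opening: 0.0851
gripper_force: 0.0
t: 2.6
eef_pos: [0.5072, -0.1159, 0.3036]
tcp_rot: [0.555, -3.092, -0.0]
wrist_force: [1.0, 0.3, -0.8]
opening: 0.0856
gripper_force: 0.0
```

```bash
python3 -m jog '[[[0.47,-1,-0.4],0,0],[[0.47,-1,-0.4],0,0],[[0.47,-1,-0.4],0,0],[[0.47,-1,-0.4],0,0],[[0.48,-1,-0.4],0,0]]'
python3 -m jog '[[[0,-0.09,-0.4],0,0],[[0,0,-0.4],0,0],[[0,0,-0.4],0,0]]'
python3 - <<'E'
from h import *
im=read_camera("wrist");cv2.imwrite("pics/w1.png",im[:,:,::-1]);print(observe()["eef_pos"])
E
```

```text
t: 3.22
eef_pos: [0.578, -0.2658, 0.2431]
tcp_rot: [0.555, -3.092, -0.001]
wrist_force: [-0.9, 0.5, -0.2]
opening: 0.0855
gripper_force: 0.0
t: 3.6
eef_pos: [0.5776, -0.2668, 0.2073]
tcp_rot: [0.556, -3.092, -0.0]
wrist_force: [-0.9, -0.5, -0.0]
opening: 0.0855
gripper_force: 0.0
[ 0.57714406 -0.26661636  0.20574239]
```

View pics/w1.png

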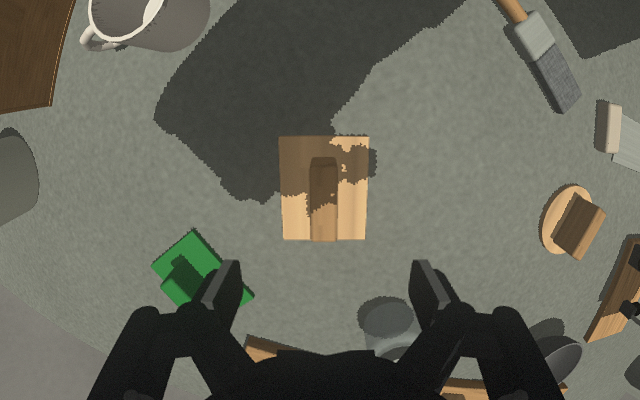

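The wrist view shows the plate square to the gripper, with the grip at about (323,200) centred between the fingers. I'll descend and grip.

```bash
python3 -m jog '[[[0.02,-0.06,-0.8],0,0],[[0,0,-0.8],0,0],[[0,0,-0.8],0,0],[[0,0,-0.8],0,0],[[0,0,-0.7],0,0]]'
python3 -m jog '[[[0,0,0],0,0.3],[[0,0,0],0,0.6],[[0,0,0],0,1],[[0,0,0],0,1],[[0,0,0],0,1]]' 25
python3 -m jog '[[[0,0,0],0,1],[[0,0,0],0,1]]'
```

```text
t: 4.28
eef_pos: [0.5782, -0.2687, 0.0903]
tcp_rot: [-0.556, 3.092, 0.0]
wrist_force: [0.5, -1.7, 1.4]
opening: 0.0856
gripper_force: 0.0
t: 4.9
eef_pos: [0.5788, -0.2696, 0.0919]
tcp_rot: [-0.555, 3.091, -0.001]
wrist_force: [-0.8, 0.4, 7.0]
opening: 0.0218
gripper_force: 25.9
t: 5.15
eef_pos: [0.5788, -0.2695, 0.0919]
tcp_rot: [-0.555, 3.091, -0.001]
wrist_force: [-1.2, 0.6, 7.0]
opening: 0.0213
gripper_force: 25.9
```

```bash
python3 -m jog '[[[0,0,0.4],0,1],[[0,0,0.7],0,1],[[0,0,0.9],0,1],[[0,0,0.9],0,1],[[0,0,0.9],0,1]]'
python3 -m jog '[[[0,0,0.9],0,1],[[0,0,0.9],0,1],[[0,0,0.9],0,1],[[0,0.2,0.5],0,1],[[0,0.5,0],-0.31,1]]'
python3 -m jog '[[[-0.1,0.9,0],0,1],[[-0.1,0.9,0],0,1],[[-0.1,0.9,0],0,1],[[-0.1,0.9,0],0,1],[[-0.1,0.9,0],0,1]]'
python3 -m jog '[[[-0.1,0.9,0],0,1],[[-0.1,0.9,0],0,1],[[-0.1,0.9,0],0,1],[[-0.1,0.9,0],0,1],[[-0.1,0.9,0],0,1]]'
python3 -m jog '[[[-0.1,0.9,0],0,1],[[-0.1,0.9,0],0,1],[[-0.1,0.9,0],0,1],[[-0.1,0.9,0],0,1],[[-0.1,0.9,0],0,1]]'
python3 -m jog '[[[-0.1,0.9,0],0,1],[[-0.1,0.9,0],0,1],[[-0.1,0.9,0],0,1],[[0,0.5,0],0,1],[[0,0.3,0],0,1]]'
```

```text
t: 5.78
eef_pos: [0.5783, -0.2693, 0.2066]
tcp_rot: [-0.555, 3.092, -0.0]
wrist_force: [0.9, -0.9, -2.5]
opening: 0.0216
gripper_force: 24.7
t: 6.4
eef_pos: [0.5786, -0.2484, 0.3022]
tcp_rot: [-0.485, 3.102, -0.002]
wrist_force: [-0.5, 0.2, -2.5]
opening: 0.0214
gripper_force: 24.8
t: 7.02
eef_pos: [0.5629, -0.1121, 0.3009]
tcp_rot: [0.488, -3.103, -0.0]
wrist_force: [0.4, -0.0, -1.5]
opening: 0.0215
gripper_force: 24.8
t: 7.65
eef_pos: [0.5478, 0.0228, 0.3009]
tcp_rot: [0.488, -3.103, -0.0]
wrist_force: [0.4, -0.5, -1.7]
opening: 0.0217
gripper_force: 24.8
t: 8.28
eef_pos: [0.5328, 0.1577, 0.3009]
tcp_rot: [0.488, -3.103, 0.0]
wrist_force: [0.0, -0.6, -2.4]
opening: 0.0222
gripper_force: 24.8
t: 8.9
eef_pos: [0.5242, 0.2621, 0.3008]
tcp_rot: [0.488, -3.103, 0.0]
wrist_force: [-0.1, 0.1, -2.7]
opening: 0.0215
gripper_force: 24.8
```

```bash
python3 -m jog '[[[-0.15,0.24,-0.5],0,1],[[0,0,-0.5],0,1],[[0,0,-0.2],0,1],[[0,0,0],0,1]]' 20
python3 - <<'E'
from h import *
s=read_camera("side");print(observe()["eef_pos"],observe()["wrist_force"])
cv2.imwrite("pics/s2.png",cv2.resize(s[160:310,240:400],None,fx=4,fy=4,interpolation=cv2.INTER_CUBIC)[:,:,::-1])
E
```

```text
t: 9.4
eef_pos: [0.5199, 0.2683, 0.2646]
tcp_rot: [0.487, -3.103, 0.0]
wrist_force: [0.3, -0.3, -2.8]
opening: 0.0216
gripper_force: 24.8
[0.520031  0.268466  0.2650931] [-0.00825773  0.2469698  -2.46234   ]
```

View pics/s2.png

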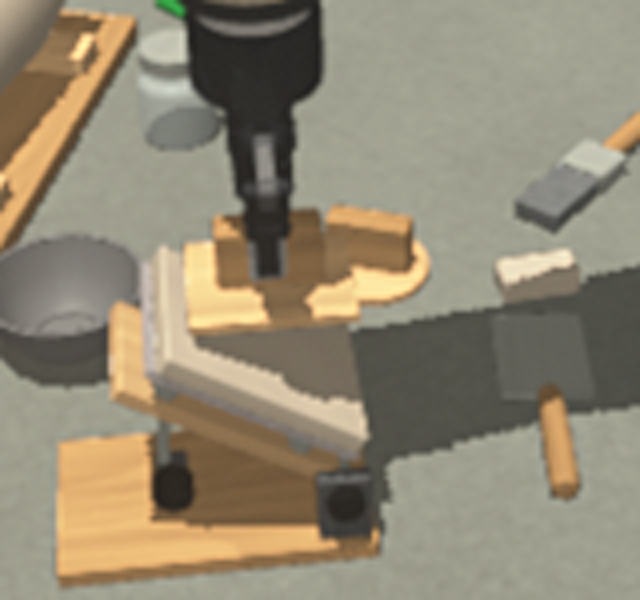

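The side view shows the plate level and gripped in the middle, just above the tile's upper half. Next I'll touch down on its upper edge and roll it flat.

```bash
python3 -m jog '[[[0,0,-0.2],0,1],[[0,0,-0.2],0,1],[[0,0,0],0,1]]' 20
python3 -m jog '[[[-0.05,-0.02,-0.12],0,1],[[-0.05,-0.02,-0.12],0,1],[[0,0,0],0,1]]'
python3 -m jog '[[[-0.05,-0.02,-0.12],0,1],[[-0.05,-0.02,-0.12],0,1],[[0,0,0],0,1]]'
```

```text
t: 9.82
eef_pos: [0.5198, 0.2688, 0.2528]
tcp_rot: [0.488, -3.103, 0.0]
wrist_force: [-2.7, -1.2, 3.1]
opening: 0.0218
gripper_force: 25.6
t: 10.2
eef_pos: [0.5166, 0.2677, 0.2459]
tcp_rot: [0.488, -3.103, -0.0]
wrist_force: [-2.8, -1.2, 3.7]
opening: 0.0215
gripper_force: 26.2
t: 10.58
eef_pos: [0.5136, 0.2665, 0.2386]
tcp_rot: [0.488, -3.103, -0.0]
wrist_force: [-5.6, 0.2, 2.9]
opening: 0.0219
gripper_force: 26.9
```

```bash
python3 -m jog '[[[-0.05,-0.02,-0.12],0,1],[[-0.05,-0.02,-0.12],0,1],[[0,0,0],0,1]]'
python3 -m jog '[[[-0.05,-0.02,-0.12],0,1],[[-0.05,-0.02,-0.12],0,1],[[0,0,0],0,1]]'
python3 - <<'E'
from h import *
s=read_camera("side");o=observe();print(o["eef_pos"],o["wrist_force"],o["torque"])
cv2.imwrite("pics/s3.png",cv2.resize(s[180:290,250:360],None,fx=5,fy=5,interpolation=cv2.INTER_CUBIC)[:,:,::-1])
E
```

```text
t: 10.95
eef_pos: [0.5107, 0.2653, 0.2312]
tcp_rot: [0.488, -3.103, -0.0]
wrist_force: [-4.3, 1.8, 3.4]
opening: 0.0216
gripper_force: 28.0
t: 11.32
eef_pos: [0.5076, 0.2638, 0.2237]
tcp_rot: [0.488, -3.103, 0.001]
wrist_force: [-3.7, -1.0, 2.2]
opening: 0.0217
gripper_force: 28.8
[0.50761473 0.26377071 0.22381553] [-2.83948457 -1.06527266  1.97908683] [-0.01038543  0.48991147  0.01284321]
```

View pics/s3.png

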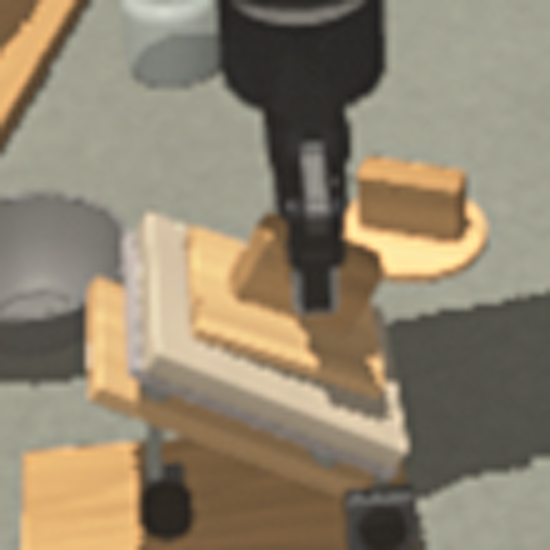

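The side view shows the plate nearly flush, with a small gap on the low side. It may be a little downslope of centre. I'll press further and then measure.

```bash
python3 -m jog '[[[0,0.02,-0.1],0,1],[[0,0.02,-0.1],0,1],[[0,0,0],0,1]]'
python3 -m jog '[[[0.01,0.01,-0.08],0,1],[[0,0,0],0,1]]'
python3 - <<'E'
from h import *
s=read_camera("side");t=read_camera("top");o=observe();print(o["eef_pos"],o["wrist_force"],o["torque"])
c=lambda im,x,y:cv2.resize(im[y:y+72,x:x+72],(396,432),interpolation=cv2.INTER_CUBIC)
np.save("pics/t4.npy",t);np.save("pics/s4.npy",s)
cv2.imwrite("pics/s4.png",np.hstack([c(s,270,210),c(t,215,155)])[:,:,::-1])
E
```

```text
t: 11.75
eef_pos: [0.5077, 0.2649, 0.2176]
tcp_rot: [0.487, -3.103, 0.001]
wrist_force: [-3.7, -3.9, 4.3]
opening: 0.0219
gripper_force: 29.3
t: 12.0
eef_pos: [0.5081, 0.2652, 0.2154]
tcp_rot: [0.487, -3.103, 0.001]
wrist_force: [-3.4, -5.5, 5.5]
opening: 0.0216
gripper_force: 29.6
[0.50804158 0.26520042 0.2154664 ] [-2.60775611 -4.36455383  6.03434069] [-0.58549282  0.47642835 -0.02077177]
```

View pics/s4.png

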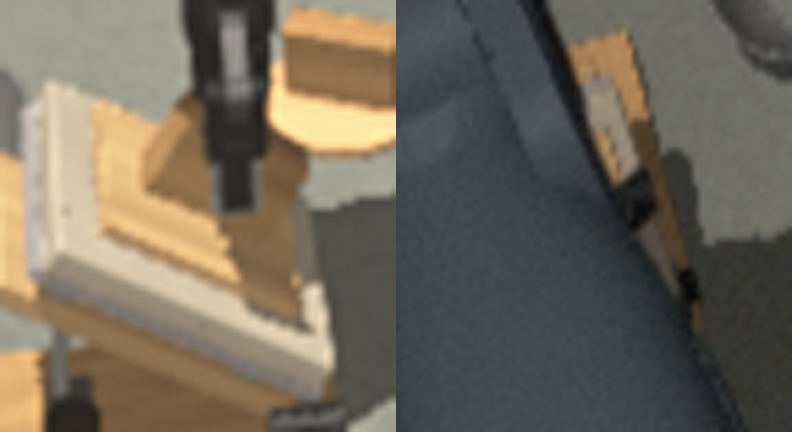

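```bash
python3 - <<'E'
from h import *
np.set_printoptions(precision=1,suppress=True)
C=np.array([.5235,.2704,.1323]);sl,yw=np.radians([32.9,17.9])
x=np.array([np.cos(yw)*np.cos(sl),np.sin(yw)*np.cos(sl),np.sin(sl)]);y=np.array([-np.sin(yw),np.cos(yw),0]);n=np.cross(x,y)
def onp(u,v,h):
    o,d=ray("side",(270+u/5.5,210+v/6));p=o+d*((C+n*h-o)@n)/(d@n);return np.array([(p-C)@x,(p-C)@y])*1e3
for sink in(.003,.006):
  print("sink",sink,"plate",[onp(u,v,.008-sink) for u,v in((92,100),(103,230),(300,322))],"tile",[onp(u,v,-sink) for u,v in((45,85),(65,255),(333,360))])
E
python3 -m jog '[[[0,-0.05,0],0,1]]'
```

```text
sink 0.003 plate [array([ 53. , -39.4]), array([51.5, 43. ]), array([-46.4,  47.4])] tile [array([ 72.4, -47.4]), array([65.8, 57. ]), array([-68. ,  51.4])]
sink 0.006 plate [array([ 51.1, -44. ]), array([49.6, 38.7]), array([-48.8,  43.2])] tile [array([ 70.6, -52. ]), array([64. , 52.9]), array([-70.4,  47.3])]
t: 12.22
eef_pos: [0.508, 0.2644, 0.2156]
tcp_rot: [0.488, -3.103, -0.001]
wrist_force: [-4.6, 2.5, 6.8]
opening: 0.0217
gripper_force: 29.6
```

```bash
python3 -m jog '[[[0.03,0.01,-0.06],0,1],[[0,0,0],0,1],[[0,0,0],0,1]]'
python3 - <<'E'
from h import *
np.set_printoptions(precision=2,suppress=True)
F=[]
for i in range(10):
    s=read_camera("side");o=observe();F.append(np.r_[o["wrist_force"],o["torque"]])
F=np.mean(F,0);print(o["t"],o["eef_pos"],F,(F[:3]+[0,0,2.3])@[-.517,-.167,.84])
cv2.imwrite("pics/s5.png",cv2.resize(s[205:285,265:345],(560,560),interpolation=cv2.INTER_CUBIC)[:,:,::-1])
E
```

```text
t: 12.6
eef_pos: [0.509, 0.2646, 0.214]
tcp_rot: [0.488, -3.103, -0.001]
wrist_force: [-3.8, -0.4, 6.9]
opening: 0.0218
gripper_force: 29.8
13.1 [0.51 0.26 0.21] [-4.31  0.05  7.65  0.28  0.65  0.16] 10.576848451483205
```

View pics/s5.png

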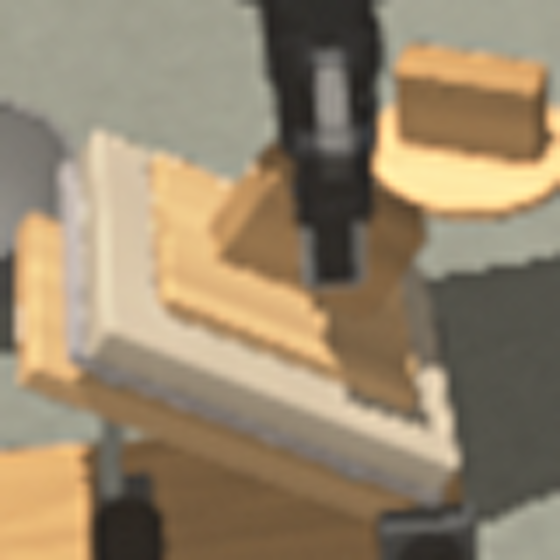

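The side view shows the plate lying on the tile, roughly centred, and the force along the face normal is about 10.6 N. Next I'll check flushness numerically from the edge lines.

```bash
cat > fl.py <<'E'
from h import *
np.set_printoptions(precision=2,suppress=True)
im=np.mean([read_camera("side").astype(float) for _ in range(4)],0).astype(np.uint8)
S=cv2.cvtColor(im,cv2.COLOR_RGB2HSV)[...,1].astype(float)
def cross(v,th):  # last index (subpixel) of crossing from above to below th
    i=[k for k in range(len(v)-1) if v[k]>th>=v[k+1]]
    return i[-1]+(v[i[-1]]-th)/(v[i[-1]]-v[i[-1]+1]) if i else np.nan
th=80
# plate left edge: rows 230..246, going right->left from col 300 to 280
L=[(300-cross(S[r,300:279:-1],th),r) for r in range(230,246)]
# plate bottom near edge: cols 292..312, rows from plate down into the tile, stop before tile front
B=[(c,(r0:=int(242+(c-290)*.4))+cross(S[r0:r0+14,c],th)) for c in range(292,313)]
fit=lambda P,a,b:np.polyfit(np.array(P)[:,a],np.array(P)[:,b],1)
C=np.array([.5235,.2704,.1323])
def model(sl,yw,sink,dx,dy):
    sl,yw=np.radians([sl,yw]);f=np.radians(32.9),np.radians(17.9)
    ax=lambda sl,yw:(np.array([np.cos(yw)*np.cos(sl),np.sin(yw)*np.cos(sl),np.sin(sl)]),np.array([-np.sin(yw),np.cos(yw),0]))
    X,Y=ax(*f);N=np.cross(X,Y);x,y=ax(sl,yw);n=np.cross(x,y);o=C-N*sink+X*dx+Y*dy
    l=[proj("side",o+x*.05+y*s+n*.008) for s in(-.02,.03)];b=[proj("side",o+y*.04+x*s) for s in(-.02,.045)]
    return fit(l,1,0),fit(b,0,1)
l,b=fit(L,1,0),fit(B,0,1);print("left slope,x@238",l[0],np.polyval(l,238),"bottom slope,y@302",b[0],np.polyval(b,302))
print(np.array(L)[::3].round(1).tolist(),np.array(B)[::4].round(1).tolist())
for a in((32.9,17.9,.0076,0,0),(29.9,17.9,.0076,0,0),(32.9,20.9,.0076,0,0),(32.9,17.9,.0076,0.003,0),(32.9,17.9,.0076,0,.003)):
    m=model(*a);print(a,m[0][0],np.polyval(m[0],238),m[1][0],np.polyval(m[1],302))
E
python3 fl.py
```

```text
left slope,x@238 0.04867510032374763 286.29940135010975 bottom slope,y@302 0.40187663118461814 254.84290826434918
[[285.8, 230.0], [286.5, 233.0], [286.1, 236.0], [286.3, 239.0], [286.5, 242.0], [286.7, 245.0]] [[292.0, 250.9], [296.0, 252.5], [300.0, 254.0], [304.0, 255.6], [308.0, 257.1], [312.0, 258.9]]
(32.9, 17.9, 0.0076, 0, 0) 0.06612384252104465 287.51873890796077 0.39198585220651616 257.4912035447466
(29.9, 17.9, 0.0076, 0, 0) 0.06410175499082511 286.81351357225685 0.3400421566816617 257.6452854035173
(32.9, 20.9, 0.0076, 0, 0) 0.15090054645454506 287.465729625569 0.3605563469562254 257.17742871099495
(32.9, 17.9, 0.0076, 0.003, 0) 0.06307558360020855 286.45562497810903 0.3919858522065166 257.4912035447468
(32.9, 17.9, 0.0076, 0, 0.003) 0.06612384252105238 287.5187389079606 0.3912449646972779 258.2931438360686
```

Run:
```python
from h import *
np.set_printoptions(precision=2,suppress=True)
V=lambda im:cv2.GaussianBlur(im.astype(np.float32).sum(2),(1,3),0)
a=V(np.load("pics/side0.npy"));b=V(np.mean([read_camera("side").astype(float) for _ in range(4)],0))
# vertical profile shift of tile's near side strip (top-face edge -> front face -> board)
out=[]
for c in range(286,324):
    r0=int(252+(c-284)*.385);seg=lambda v,s:np.interp(np.arange(r0-3,r0+4,.1)+s,np.arange(400),v[:,c])
    g=lambda s,v:np.gradient(seg(v,s))
    sh=np.arange(-1,7,.1);A=g(0,a);A=A-A.mean()
    sc=[(A*(g(s,b)-g(s,b).mean())).sum()/np.linalg.norm(g(s,b)-g(s,b).mean()) for s in sh];out.append(sh[int(np.argmax(sc))])
print("row shift px",np.array(out),"median",np.median(out))
C=np.array([.5235,.2704,.1323]);n=np.array([-.517,-.167,.84]);x=np.array([.799,.258,.543]);y=np.array([-.307,.952,0])
p0=[proj("side",C+y*.055+x*s) for s in(.03,-.03)]
for k in(.004,.008,.012):
    p=[proj("side",C+y*.055+x*s-n*k) for s in(.03,-.03)]
    f=np.polyfit(*np.array(p).T,1);print(k,[np.polyval(f,q[0])-q[1] for q in p0])
o=observe();print(o["t"],o["eef_pos"])
```

```text
row shift px [3.  3.  3.  3.  3.  3.  3.  3.  3.  3.  3.  3.  3.  3.  3.  3.  2.9 3.
 3.  3.  3.  2.9 2.9 3.  2.9 3.  2.9 2.9 3.  3.  3.  3.  3.  3.  3.  3.
 3.  3. ] median 2.999999999999999
0.004 [np.float64(1.5082327471294548), np.float64(1.4778068112819938)]
0.008 [np.float64(3.0093195147182428), np.float64(2.948611800558581)]
0.012 [np.float64(4.5033109690216975), np.float64(4.4124646119823865)]
13.5 [0.51 0.26 0.21]
```

```bash
python3 -m jog '[[[0,0,0],0,1],[[0,0,0],0,1]]'; python3 -c "
from cell import finish_job
print(finish_job())"
```

```text
t: 13.75
eef_pos: [0.509, 0.2646, 0.214]
tcp_rot: [-0.488, 3.103, 0.001]
wrist_force: [-4.1, 0.1, 6.4]
opening: 0.0217
gripper_force: 29.8
the job is handed in; nothing more can be done
None
```

I handed the job in at 13.75 s, with the gripper still holding the plate flush on the tile. The tile is about 8 mm down by camera, at roughly 10 N, and the plate is within about 6 mm of centre; the hand-in call returned no verdict.

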